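# Locate a U-channel on the pin of the riveting jig

## Task

Get the aluminium channel with the big hole in its floor ready for riveting: lay it in the jig, open side up and along the fence, and work it along until its hole drops over the locating pin and it lies flat on the jig plate. The pin is locked wherever the last user left it along the slot. Let go of the channel and leave the other parts on the bench where they are.

Things in the scene. Friction and masses are not known exactly. Their poses are not given: they have to be found in the camera images.
- channel: The part: a straight aluminium U-channel, ends open, lying open side up on the bench. 112 mm long (its y axis), 48 mm wide outside (x axis), 32 mm high, floor and walls 3 mm thick, about 100 g; the same turned end for end. Origin: centre of the underside, z up. At the open ends only the wall ends and the floor's edge can be pushed. Grip it across its 48 mm width.
- hole (a point): Centre of the channel's big hole, at the floor's upper face, 3 mm above the channel's origin. A plain round through hole of 12 mm diameter in the middle of the floor, the only one the locating pin fits: all other holes in the channel are about 4 mm.
- jig: Riveting jig screwed to the bench: aluminium plate 200 mm long (its y axis), from x = -60 to +50 mm, 16 mm thick; two low steel feet (13 mm) reach to x = -81 mm. A 10 mm slot runs along y at x = 0 and holds the locating pin; a fence bar runs along its +x side. Origin: on the bench below the middle of the slot, z up. A channel flat on the plate over the pin has its origin 16 mm above this one.
- slot_mid (a point): Middle of the slot, level with the plate's top. The upright steel locating pin is locked in the slot anywhere from y = -18 to +18 mm of this point, at x = 0 (jig axes); its place is not among the readings: see it or feel for it. Pin: 10 mm diameter, 8 mm above the plate, top rim bevelled. With the channel's floor over the pin but not its hole, the channel rests on the pin's top.
- fence_face (a point): Middle of the fence's top inner edge. The fence is a dark steel bar along the whole plate, its inner face straight along the jig's y at x = +24.5 mm, outer face at +40.5 mm, top 14 mm above the plate. A channel with its wall along the fence has its centre line on the slot line (0.5 mm play). Pushed along the fence it drops when its hole meets the pin, then the pin stops it.
- blank_channel: A bystander of the same kind, to be left alone: U-channel 80 mm long (its y axis), 48 mm wide, 32 mm high, with no big hole in its floor. Origin: underside centre.
- angle: Bystander: an aluminium angle bracket with holes, 48 x 64 mm foot, 48 mm high. Origin: underside centre of the foot.
- spool: Bystander: a grey spool of solder standing upright, 54 mm diameter, 40 mm high. Origin: underside centre.
- tape: Bystander: a roll of tape lying flat, 100 mm diameter, 25 mm high. Origin: underside centre.
- wheel: Bystander: a black robot wheel lying flat, 96 mm diameter, 34 mm high. Origin: underside centre.
- screwdriver: Bystander: a black-handled screwdriver lying on the bench, about 200 mm long. Origin: near its middle, on the underside.
- plate: Bystander: a flat perforated aluminium plate 80 x 120 x 4 mm with a small red plastic clip on it. Origin: underside centre.
There are look-alikes about, which are no part of the job. What is shaped like the channel but pink is not meant.

How it is judged:
By the outcome, as a careful person would: the job done as asked, in the order asked, and still so for the second after the job is handed in, with the robot touching nothing.
It also fails if it takes over 45 s, if anything falls off the work surface, if the arm or the gripper's body presses on something with over 40 N, if the wrist force passes 120 N, or if a joint passes its speed limit or range.

## Robot

A 6-joint arm with a two-finger parallel gripper is mounted at the origin on the work surface. World frame = base frame: x ahead of the robot, y to its left, z up, the work surface at z = 0. Lengths are in mm, angles in rad, forces in N, time in s.
With the tool pointing down it reaches from about 375 to 900 mm from the base axis. Payload 3.1 kg.
Tool frame: the origin (TCP) lies on the centre line of the jaws, within the pads' length; the fingertips stand 11 mm ahead of it and the grasp point (between the pads) lies 8 mm behind it; z points along the fingers, y is the line along which they close (so a half turn about z gives the same grasp; the last joint's range is limited). The gripper opens to 87 mm and grips with 3 to 60 N. Pads are 19 mm wide; open, the fingers measure 117 mm over their backs; the gripper's body (75 mm by 190 mm) begins 51 mm behind the grasp point.
Start: joints at [1.012, 0.527, 1.433, -0, 1.181, -0.178], TCP at [232.248, 580.222, 233.548] pointing down, gripper open.
Joint ranges: [-3.08, 3.08], [-0.75, 2.2], [0.22, 2.44], [-1.43, 4.57], [0, 2.65], [-2.85, 2.85]. Speed limits (rad/s): [2.79, 2.79, 3.14, 3.14, 3.14, 3.14].

## Interface

Orientations are given as [roll, pitch, yaw] about the fixed x, y, z axes, in that order (R = Rz(yaw) Ry(pitch) Rx(roll)).
In Python, from cell import * gives the robot as it stands.
- The arm moves only by the tool play_rows, never from a script. Its argument "targets" is text: rows parted by semicolons, each of 7 numbers parted by spaces: the turn, a rotation vector about the tool's x, y, z scaled (see below), then the shift along the tool's x, y, z scaled (see below), then the gripper's target within -1 to 1 (fully open at 1, half-way at 0, shut at -1). In form: ax ay az dx dy dz fingers; .... A call has 1 to 10 rows; each row is the pose to reach, as a shift and turn from the pose commanded when the call began, along the tool's axes at that moment; what a row does not reach only later rows make up. The controller multiplies each number of a shift by 0.5 m and each number of a turn by pi/2 rad. A row lasts 1/8 s, in which the tool goes at most 62.5 mm and 10.7 degrees, less where a joint would pass 70% of its speed; a pose out of reach is approached as far as the arm can. A call with a number of a shift or a turn outside -1 to 1 is refused whole. A call with a gripper value outside its range is refused whole. The fingers move at their own pace and stop on an object; the grip force is fixed at half the most. Time passes only in rows, so rows that repeat a pose let the fingers close. It gives the time, the measured TCP pose, the force, the opening and the grip force at its end, in the units of the state.
- get_state(): the state, without advancing time (a new reading comes with each control period).
- camera(name): name is "scene" or "top"; returns a dict with "img" (420x560x3 uint8, red, green, blue), "intrinsics" (3x3 intrinsics, pixels), "R" (3x3) and "t" (3): a world point X has camera coordinates R X + t. Camera axes: x right, y down, z forward; pixel columns grow to the right and rows downward; lengths in mm; the calibration is good to about 2 mm. A picture is of the moment at which its call begins. There is no depth.
- close_job(): hands the job in; it is judged then, once.
The state is a dict: "time_s": time; "joint_positions": joint angles; "joint_velocities": joint speeds; "tau": joint torques, N m; "tool_pos": TCP position; "orientation": TCP orientation; "ft_force": force on the tool from outside, world axes, zero at the start; "ft_torque": the same for the moment, N m; "grip_width": opening from 0.0 (shut) to 1.0 (fully open); "grasp_force": force on a finger pad.
Only numpy, scipy, OpenCV 4.12 (cv2) and the standard library are available. Lean on these libraries where they do the work, as an engineer would, in place of code of your own. Each camera call takes 0.05 s, during which the arm holds its last target. There are 200 camera calls.

## Working session

There is one attempt and no reset: what is moved stays moved. The work goes in short steps, Python scripts to look and compute and a tool call to move; the robot and the scene stay as the last step left them, time stands still between calls to the robot, and variables do not carry over. Pictures are saved under pics/ and viewed, at most 10 in all, crops included, and the job is handed in when it is done.

Besides the shell and the picture viewer there is one more tool, called after ">>>" in YAML: its name, and indented under it one key for each argument. play_rows: Moves the arm, as the interface text tells. Shifts and turns lie within -1 to 1; 1 stands for 0.5 m of shift or pi/2 rad of turn. Its arguments: {"type":"object","properties":{"targets":{"type":"string"}},"required":["targets"]}

```bash
mkdir -p pics
python3 - <<'E'
from cell import *
import cv2,numpy as np,pickle
d={}
for n in("top","scene"):
    c=camera(n); d[n]=c; cv2.imwrite(f"pics/{n}0.png",cv2.cvtColor(c["img"],cv2.COLOR_RGB2BGR)); print(n,c["intrinsics"],c["R"],c["t"])
pickle.dump(d,open("c0.pkl","wb")); s=get_state(); print(s)
E
```

```text
top [[480.34904607   0.         281.0137039 ]
 [  0.         480.34904607 208.84296618]
 [  0.           0.           1.        ]] [[ 1.64959952e-02 -9.99863931e-01  4.76313359e-05]
 [-9.91825516e-01 -1.63694040e-02 -1.26547176e-01]
 [ 1.26530736e-01  2.04027963e-03 -9.91960589e-01]] [   4.75145235  581.79644123 1349.93646826]
scene [[448.19228736   0.         284.12362985]
 [  0.         448.19228736 207.07906987]
 [  0.           0.           1.        ]] [[ 0.88382173  0.46734909 -0.02107068]
 [ 0.30579605 -0.61121518 -0.73000328]
 [-0.35404509  0.63874943 -0.68311876]] [-530.07769407 -144.28842681 1455.69416304]
{'time_s': 0.1, 'joint_positions': array([ 1.01149229e+00,  5.28398608e-01,  1.43374052e+00, -1.88136093e-05,
        1.18143614e+00, -1.78501637e-01]), 'joint_velocities': array([-0.00132411, -0.00218738, -0.00192329,  0.00036297, -0.00074381,
        0.00060301]), 'tau': array([ 3.01586169e-04, -4.40986347e+01, -1.77150518e+01,  6.34845207e-02,
        5.33581933e-02, -2.93758865e-05]), 'tool_pos': array([231.92833656, 579.69301725, 232.6645794 ]), 'orientation': array([-3.13963846e+00, -3.34908012e-04,  2.76079708e+00]), 'ft_force': array([0.02337213, 0.76102077, 0.17182524]), 'ft_torque': array([-0.05819015, -0.08823884, -0.01034035]), 'grasp_force': 0.0, 'grip_width': 1.0000663157966618}
```

View pics/top0.png

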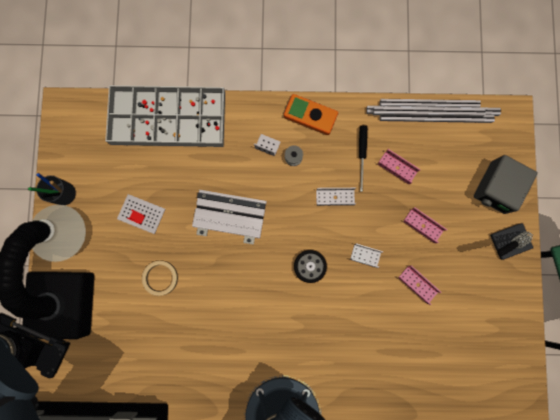

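View pics/scene0.png

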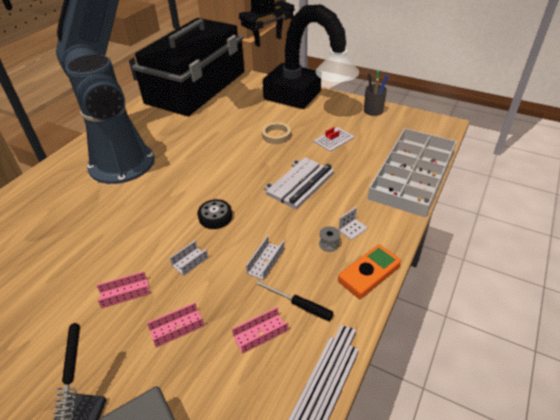

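The top view shows the channel at about (336,197), with an 80 mm blank at (366,256). The jig is at (230,214), its fence on the far (upper) side and its feet at the lower edge. I'll zoom in on the channel and jig.

```bash
cat > h.py <<'E'
import numpy as np,cv2
def ray(c,uv,z):
    K,R,t=c["intrinsics"],c["R"],c["t"]
    d=R.T@np.linalg.solve(K,[uv[0],uv[1],1.]); o=-R.T@t
    return o+d*(z-o[2])/d[2]
def proj(c,X):
    p=c["intrinsics"]@(c["R"]@np.array(X,float)+c["t"]); return p[:2]/p[2]
def crop(c,x,y,w,h,s): return cv2.cvtColor(cv2.resize(c["img"][y:y+h,x:x+w],None,fx=s,fy=s,interpolation=cv2.INTER_CUBIC),cv2.COLOR_RGB2BGR)
E
python3 - <<'E'
import pickle,cv2,numpy as np
from h import *
d=pickle.load(open("c0.pkl","rb"));t,s=d["top"],d["scene"]
a=crop(t,185,180,90,70,8)[:, :]
b=crop(t,310,180,50,35,8)
b2=crop(s,240,230,50,50,6)
cv2.imwrite("pics/jig.png",a)
W=np.zeros((300,710,3),np.uint8);W[:280,:400]=b;W[:300,405:705]=b2
cv2.imwrite("pics/ch.png",W)
E
```

```text
(no output)
```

View pics/jig.png

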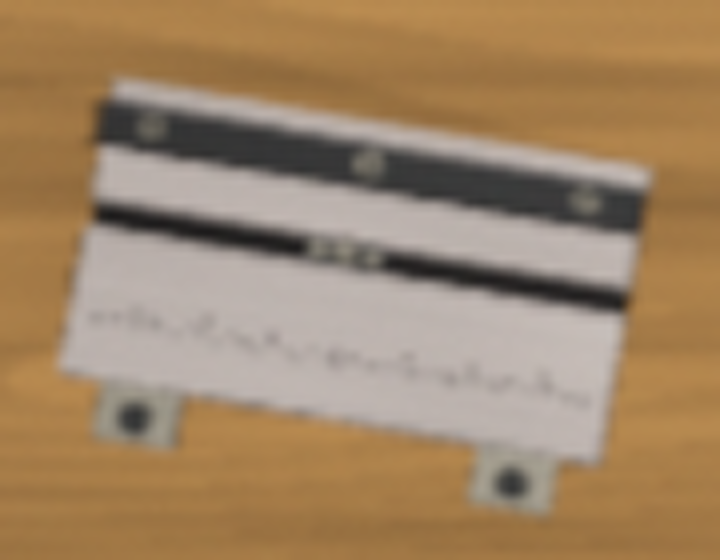

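View pics/ch.png

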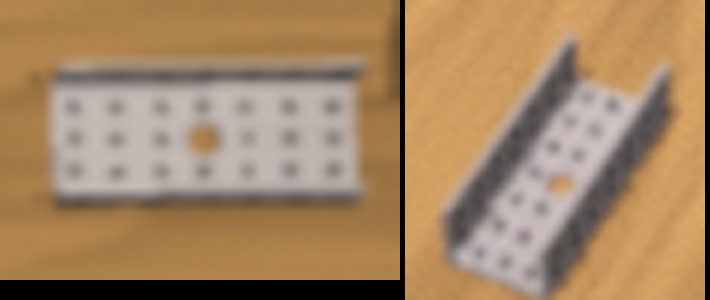

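The channel's hole is at crop (204,138), which is top pixel (335.1,196.8). The pin and its carriage are at crop (345,252), and the slot runs from (95,214) to (627,299).

Run:
```python
import pickle,cv2,numpy as np
from h import *
d=pickle.load(open("c0.pkl","rb"));t,s=d["top"],d["scene"]
T=lambda x,y,x0,y0:((x+.5)/8-.5+x0,(y+.5)/8-.5+y0)
g=cv2.cvtColor(t["img"],cv2.COLOR_RGB2GRAY).astype(float)
# hole centroid by saturation
hs=cv2.cvtColor(t["img"],cv2.COLOR_RGB2HSV)[...,1].astype(float)
w=np.clip(hs[193:201,331:340]-60,0,None); yy,xx=np.mgrid[193:201,331:340]
hp=((w*xx).sum()/w.sum(),(w*yy).sum()/w.sum()); print("hole px",hp)
h=ray(t,hp,1.5);print("hole",h)
a,b=ray(t,T(74,139,310,180),3),ray(t,T(332,139,310,180),3);v=a-b;chy=np.arctan2(v[1],v[0]);print("ch axis yaw",chy,np.linalg.norm(v))
# slot line
P=[]
for u in list(range(199,222))+list(range(236,262)):
    r0=180+(214+(8*(u-185)-95)*85/532)/8; rr=np.arange(int(r0)-3,int(r0)+5)
    ww=np.clip(170-g[rr,u],0,None); P.append((u,(ww*rr).sum()/ww.sum()))
P=np.array(P);m=np.polyfit(P[:,0],P[:,1],1);print("res",np.std(P[:,1]-np.polyval(m,P[:,0])))
def on(u):return ray(t,(u,np.polyval(m,u)),16)
L,R_=on(T(95,0,185,0)[0]),on(T(627,0,185,0)[0]);v=L-R_
jy=np.arctan2(v[1],v[0]);mid=(L+R_)/2;print("jig mid",mid,"axis yaw",jy,np.linalg.norm(v))
pin=ray(t,T(345,252,185,180),22);print("pin",pin, "offset y",(pin-mid)[:2]@(v[:2]/np.linalg.norm(v[:2])))
e=v/np.linalg.norm(v)
for k in(-18,0,18):print(k,proj(s,mid+e*k))
pickle.dump(dict(h=h,chy=chy,mid=mid,jy=jy,pin=pin),open("est.pkl","wb"))
for q in [T(100,375,185,180)]:pass
cv2.imwrite("pics/jigs.png",crop(s,255,150,85,65,8))
```

```text
hole px (np.float64(334.9518304431599), np.float64(197.01156069364163))
hole [ 624.23827638 -145.22328585    1.5       ]
ch axis yaw 1.587300350280722 95.71669069625024
res 0.044199346033286485
jig mid [573.39214694 164.71406703  16.        ] axis yaw 1.4187359362758032 198.03477807325356
pin [574.45450386 169.80076132  22.        ] offset y 5.188919916349611
-18 [298.41393181 183.18274992]
0 [301.87225326 180.02613708]
18 [305.27758273 176.91789312]
```

View pics/jigs.png

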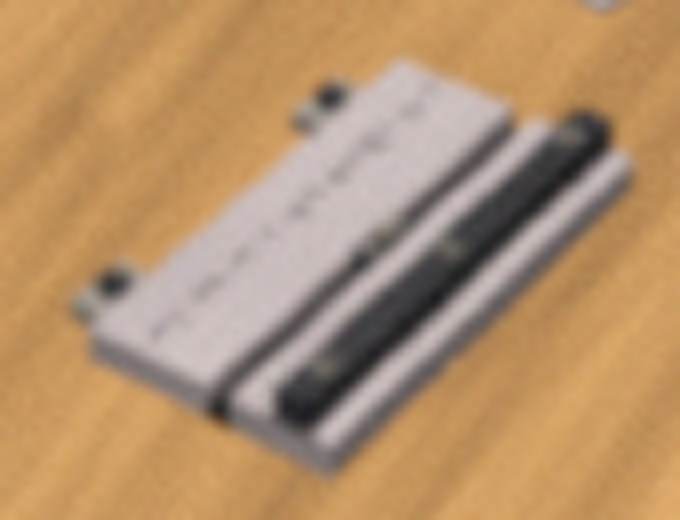

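The scene view agrees that the pin is near mid-slot, and the top view puts it about +5 mm along the jig's y. Next I'll work out the approach above the channel.

```bash
cat >> h.py <<'E'
def go(c,t):  # commanded, target: x y z yaw, tool down
    a=c[3]; d=np.array(t[:3])-c[:3]
    x=d[0]*np.cos(a)+d[1]*np.sin(a); y=d[0]*np.sin(a)-d[1]*np.cos(a)
    print("0 0 %.4f %.4f %.4f %.4f"%(-(t[3]-a)/(np.pi/2),x/500,y/500,-d[2]/500))
E
python3 - <<'E'
from h import *
c0=[232.25,580.22,233.55,2.7608]; A=[430,220,200,2.17];B=[624.2,-145.2,130,1.587]
go(c0,A);go(A,B)
E
```

```text
0 0 0.3761 -0.6349 -0.5218 0.0671
0 0 0.3711 -0.8222 -0.0912 0.1400
```

>>> play_rows:
  targets: "0 0 0.376 -0.635 -0.522 0.067 1;0 0 0.376 -0.635 -0.522 0.067 1;0 0 0.376 -0.635 -0.522 0.067 1;0 0 0.376 -0.635 -0.522 0.067 1;0 0 0.376 -0.635 -0.522 0.067 1;0 0 0.376 -0.635 -0.522 0.067 1;0 0 0.376 -0.635 -0.522 0.067 1;0 0 0.376 -0.635 -0.522 0.067 1"

```text
time_s: 1.1
tool_pos: [431.2, 217.8, 199.7]
orientation: [-3.141, -0.0, 2.165]
ft_force: [-1.0, 0.8, -0.8]
grip_width: 0.998
grasp_force: 0.0
```

>>> play_rows:
  targets: "0 0 0.371 -0.822 -0.091 0.14 1;0 0 0.371 -0.822 -0.091 0.14 1;0 0 0.371 -0.822 -0.091 0.14 1;0 0 0.371 -0.822 -0.091 0.14 1;0 0 0.371 -0.822 -0.091 0.14 1;0 0 0.371 -0.822 -0.091 0.14 1;0 0 0.371 -0.822 -0.091 0.14 1;0 0 0.371 -0.822 -0.091 0.14 1;0 0 0.371 -0.822 -0.091 0.14 1;0 0 0.371 -0.822 -0.091 0.14 1"

```text
time_s: 2.35
tool_pos: [623.6, -142.8, 130.2]
orientation: [-3.141, -0.001, 1.59]
ft_force: [-0.6, 1.0, -1.1]
grip_width: 1.002
grasp_force: 0.0
```

Run:
```python
from cell import *
camera("top")
for i in range(3): s=get_state(); print(s["tool_pos"],s["orientation"],s["joint_velocities"].round(3))
from h import *
import numpy as np
go([624.2,-145.2,130,1.5873],[624.2,-145.2,30,1.5873])
```

```text
[ 623.77122201 -143.07880801  130.34161558] [-3.14098029e+00 -5.32847865e-04  1.58949871e+00] [-0.004 -0.002 -0.006 -0.    -0.002 -0.002]
[ 623.77122201 -143.07880801  130.34161558] [-3.14098029e+00 -5.32847865e-04  1.58949871e+00] [-0.004 -0.002 -0.006 -0.    -0.002 -0.002]
[ 623.77122201 -143.07880801  130.34161558] [-3.14098029e+00 -5.32847865e-04  1.58949871e+00] [-0.004 -0.002 -0.006 -0.    -0.002 -0.002]
0 0 -0.0000 0.0000 0.0000 0.2000
```

>>> play_rows:
  targets: "0 0 0 -0.004 0 0.1 1;0 0 0 -0.004 0 0.16 1;0 0 0 -0.004 0 0.202 1;0 0 0 -0.004 0 0.202 -1;0 0 0 -0.004 0 0.202 -1;0 0 0 -0.004 0 0.202 -1;0 0 0 -0.004 0 0.202 -1;0 0 0 -0.004 0 0.202 -1;0 0 0 -0.004 0 0.202 -1"

```text
time_s: 3.52
tool_pos: [624.3, -147.2, 29.7]
orientation: [3.142, 0.0, 1.587]
ft_force: [-2.2, -0.1, 5.2]
grip_width: 0.553
grasp_force: 30.0
```

Run:
```python
import pickle
from h import *
e=pickle.load(open("est.pkl","rb"));m,a=e["mid"],e["jy"]
def J(x,y,z): 
    ex=np.array([np.sin(a),-np.cos(a)]);ey=np.array([np.cos(a),np.sin(a)])
    p=m[:2]+ex*x+ey*y; return [*p,z,a]
c=[624.2,-147.2,29,1.5873];t=J(-4,-9,110);print(t);go(c,t)
```

```text
[np.float64(568.075027006962), np.float64(156.42381759255477), 110, np.float64(1.4187359362758032)]
0 0 0.1073 0.6090 -0.1022 -0.1620
```

>>> play_rows:
  targets: "0 0 0 0 0 -0.08 -1;0 0 0 0 0 -0.162 -1;0 0 0 0 0 -0.162 -1;0 0 0.107 0.609 -0.102 -0.162 -1;0 0 0.107 0.609 -0.102 -0.162 -1;0 0 0.107 0.609 -0.102 -0.162 -1;0 0 0.107 0.609 -0.102 -0.162 -1;0 0 0.107 0.609 -0.102 -0.162 -1;0 0 0.107 0.609 -0.102 -0.162 -1;0 0 0.107 0.609 -0.102 -0.162 -1"

```text
time_s: 4.78
tool_pos: [567.8, 156.4, 109.0]
orientation: [-3.14, 0.001, 1.42]
ft_force: [1.2, -0.5, -0.2]
grip_width: 0.547
grasp_force: 30.0
```

>>> play_rows:
  targets: "0 0 0 0 0 0 -1;0 0 0 0 0 0 -1"

```text
time_s: 5.03
tool_pos: [568.7, 155.0, 109.8]
orientation: [-3.141, 0.0, 1.417]
ft_force: [0.3, 0.2, -2.1]
grip_width: 0.548
grasp_force: 30.0
```

Run:
```python
from cell import *
from h import *
s=get_state(); print(s["tool_pos"],s["orientation"],s["ft_force"])
t=camera("top");c=camera("scene")
W=np.zeros((500,800,3),np.uint8)
a=crop(t,180,160,100,100,4);b=crop(c,250,110,100,110,4)
W[:400,:400]=a;W[:440,400:]=b;cv2.imwrite("pics/hov.png",W)
```

```text
[568.70487505 154.96443788 109.84582649] [-3.14147633e+00  1.54158983e-04  1.41694480e+00] [ 0.26686973  0.16721969 -2.07673989]
```

View pics/hov.png

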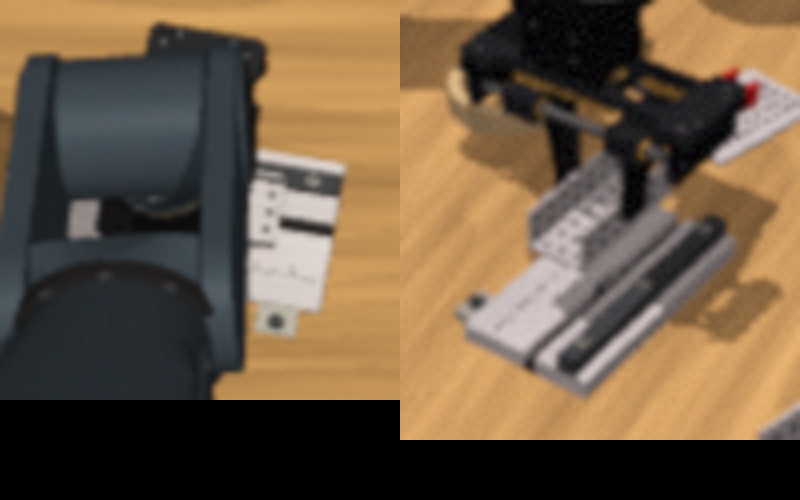

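The channel hangs level over the jig with its wall short of the fence. I'll lower it to just above pin height, then bring it toward the fence.

>>> play_rows:
  targets: "0 0 0 0 0 0.06 -1;0 0 0 0 0 0.1 -1;0 0 0 0 0 0.11 -1;0 0 0 0 0 0.11 -1;0 0 0 0 0 0.11 -1"

```text
time_s: 5.75
tool_pos: [569.1, 156.5, 55.9]
orientation: [3.14, -0.0, 1.419]
ft_force: [-0.3, -0.6, -0.3]
grip_width: 0.547
grasp_force: 30.0
```

>>> play_rows:
  targets: "0 0 0 0 0.004 0 -1;0 0 0 0 0.006 0 -1;0 0 0 0 0.006 0 -1"

```text
time_s: 6.12
tool_pos: [570.7, 156.2, 55.2]
orientation: [-3.141, 0.0, 1.419]
ft_force: [-1.1, -0.0, -0.4]
grip_width: 0.548
grasp_force: 30.0
```

>>> play_rows:
  targets: "0 0 0 0 0.002 0 -1;0 0 0 0 0.002 0 -1"

```text
time_s: 6.38
tool_pos: [570.8, 156.1, 54.8]
orientation: [-3.138, 0.0, 1.419]
ft_force: [-4.0, 2.1, 1.0]
grip_width: 0.552
grasp_force: 30.0
```

>>> play_rows:
  targets: "0 0 0 0 0.002 0 -1;0 0 0 0 0.002 0 -1"

```text
time_s: 6.62
tool_pos: [570.9, 156.0, 54.7]
orientation: [-3.137, 0.001, 1.419]
ft_force: [-5.6, 1.6, 2.1]
grip_width: 0.548
grasp_force: 30.0
```

>>> play_rows:
  targets: "0 0 0 0 0.002 0 -1;0 0 0 0 0.002 0 -1"

```text
time_s: 6.88
tool_pos: [570.9, 156.0, 54.5]
orientation: [-3.134, 0.001, 1.419]
ft_force: [-6.9, 2.3, 3.2]
grip_width: 0.547
grasp_force: 30.0
```

Contact with the fence. I'll ease back most of the preload and lower onto the pin.

>>> play_rows:
  targets: "0 0 0 0 -0.003 0 -1;0 0 0 0 -0.003 0.003 -1;0 0 0 0 -0.003 0.006 -1;0 0 0 0 -0.003 0.006 -1"

```text
time_s: 7.38
tool_pos: [570.8, 155.9, 53.5]
orientation: [-3.138, 0.001, 1.419]
ft_force: [-8.8, 0.9, 11.9]
grip_width: 0.545
grasp_force: 30.0
```

>>> play_rows:
  targets: "0 0 0 0.004 0 0 -1;0 0 0 0.008 0 0 -1;0 0 0 0.012 0 0 -1;0 0 0 0.016 0 0 -1;0 0 0 0.016 0 0 -1"

```text
time_s: 8.0
tool_pos: [571.4, 159.9, 53.6]
orientation: [-3.136, 0.007, 1.421]
ft_force: [-9.5, -11.5, 15.5]
grip_width: 0.546
grasp_force: 30.0
```

>>> play_rows:
  targets: "0 0 0 0.002 0 0 -1;0 0 0 0.002 0 0 -1"

```text
time_s: 8.25
tool_pos: [571.6, 160.6, 53.6]
orientation: [-3.136, 0.007, 1.421]
ft_force: [-9.9, -13.5, 14.6]
grip_width: 0.551
grasp_force: 30.0
```

>>> play_rows:
  targets: "0 0 0 0.002 0 0 -1;0 0 0 0.002 0 0 -1"

```text
time_s: 8.5
tool_pos: [571.7, 161.7, 53.5]
orientation: [-3.136, 0.007, 1.421]
ft_force: [-9.0, -12.3, 13.7]
grip_width: 0.551
grasp_force: 30.0
```

>>> play_rows:
  targets: "0 0 0 0.002 0 0 -1;0 0 0 0.002 0 0 -1"

```text
time_s: 8.75
tool_pos: [571.9, 162.9, 53.4]
orientation: [-3.136, 0.007, 1.421]
ft_force: [-9.1, -10.2, 13.7]
grip_width: 0.548
grasp_force: 30.0
```

>>> play_rows:
  targets: "0 0 0 0.002 0 0 -1;0 0 0 0.002 0 0 -1;0 0 0 0.004 0 0 -1;0 0 0 0.004 0 0 -1"

```text
time_s: 9.25
tool_pos: [572.6, 167.2, 52.0]
orientation: [-3.137, 0.003, 1.419]
ft_force: [-5.1, -2.1, 1.0]
grip_width: 0.549
grasp_force: 30.0
```

>>> play_rows:
  targets: "0 0 0 0.002 0 0 -1;0 0 0 0.002 0 0 -1"

```text
time_s: 9.5
tool_pos: [572.8, 168.7, 51.4]
orientation: [-3.137, 0.002, 1.419]
ft_force: [-4.8, -1.2, 0.8]
grip_width: 0.549
grasp_force: 30.0
```

>>> play_rows:
  targets: "0 0 0 0.002 0 0 -1;0 0 0 0.002 0 0 -1"

```text
time_s: 9.75
tool_pos: [572.9, 169.4, 51.3]
orientation: [-3.137, 0.003, 1.42]
ft_force: [-6.4, -2.4, -0.4]
grip_width: 0.547
grasp_force: 30.0
```

The part dropped: z fell and Fz vanished. I'll lower it to confirm the pin has caught.

>>> play_rows:
  targets: "0 0 0 0 0 0.004 -1;0 0 0 0 0 0.004 -1;0 0 0 0 0 0.004 -1"

```text
time_s: 10.12
tool_pos: [572.9, 169.4, 49.5]
orientation: [-3.137, 0.003, 1.42]
ft_force: [-4.4, -2.9, 2.1]
grip_width: 0.551
grasp_force: 30.0
```

>>> play_rows:
  targets: "0 0 0 0 0 0.004 -1;0 0 0 0 0 0.008 -1;0 0 0 0 0 0.008 -1"

```text
time_s: 10.5
tool_pos: [572.8, 169.2, 45.9]
orientation: [-3.137, 0.003, 1.42]
ft_force: [-6.5, -3.3, 4.7]
grip_width: 0.548
grasp_force: 30.0
```

>>> play_rows:
  targets: "0 0 0 0 0 0.002 -1;0 0 0 0 -0.002 0.002 -1;0 0 0 0 -0.002 0 1;0 0 0 0 -0.002 0 1;0 0 0 0 -0.002 0 1;0 0 0 0 -0.002 0 1;0 0 0 0 -0.002 0 1"

```text
time_s: 11.38
tool_pos: [574.3, 170.9, 46.0]
orientation: [3.141, -0.0, 1.419]
ft_force: [-0.4, 0.1, -0.1]
grip_width: 0.973
grasp_force: 0.0
```

>>> play_rows:
  targets: "0 0 0 0 0 -0.03 1;0 0 0 0 0 -0.1 1;0 0 0 0 0 -0.25 1;0 0 0 0 0 -0.25 1;0 0 0 -0.5 0 -0.25 1;0 0 0 -0.5 0 -0.25 1;0 0 0 -0.5 0 -0.25 1;0 0 0 -0.5 0 -0.25 1;0 0 0 -0.5 0 -0.25 1;0 0 0 -0.5 0 -0.25 1"

```text
time_s: 12.62
tool_pos: [535.8, -76.1, 171.0]
orientation: [-3.141, -0.001, 1.418]
ft_force: [-0.4, 0.4, -0.5]
grip_width: 0.999
grasp_force: 0.0
```

Run:
```python
from cell import *
from h import *
t=camera("top");c=camera("scene")
W=np.zeros((420,800,3),np.uint8)
W[:420,:400]=crop(t,180,160,100,105,4);W[:420,400:]=crop(c,250,125,100,105,4);cv2.imwrite("pics/fin.png",W)
cv2.imwrite("pics/fin_full.png",cv2.cvtColor(t["img"],cv2.COLOR_RGB2BGR))
```

```text
(no output)
```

View pics/fin.png

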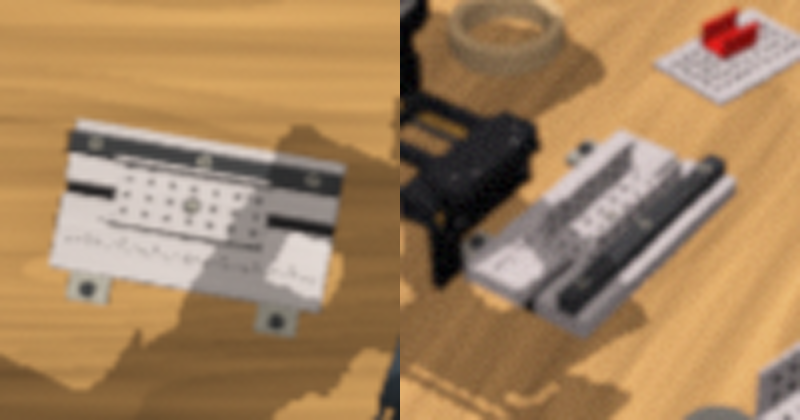

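The channel sits along the fence with the pin showing in its hole at crop (192,206). Its height rose 16.2 mm from bench to jig, against 16 mm expected, so it lies flat on the plate.

```bash
python3 -c "
from cell import *
print(close_job())"
```

```text
the job is handed in; nothing more can be done
None
```

The channel lies flat in the jig, open side up and along the fence with its hole over the locating pin; I let go of it, moved no other part, and handed the job in at about 13 s.

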